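# Flush a porous stone under a held lever

## Task

Lay the round porous stone flat and centred on the narrow raised spigot of the flushing stand and let go of it. Then push the stand's spring-return lever down at its rubber pad until the needle stands in the green part of the scale, without running on well into the red, and finish while still holding it there: the lever must not be worked before the stone is on, and the stone and the other loose things stay where they are.

Things in the scene. Friction and masses are not known exactly. Their poses are not given: they have to be found in the camera images.
- stone: The porous stone to flush: a flat solid beige-grey disc, 61 mm across, 10 mm thick, lying flat on the table. Origin at the centre of its underside, z up.
- stand: Fixed flushing stand, yaw within 0.25 rad, -x side to the robot. Blue base plate 110 x 270 mm (y -100 to +170), 12 thick. Spigot column at y +125 mm; near the middle a pillar with brass valve, a white scale plate facing -x (y -4 to +58, z 45 to 125 mm) and the lever, hinged about the stand's x axis at y -5, z 85 mm. Origin on the table, z up.
- spigot_top (a point): Centre of the spigot's flat round head, 40 mm across with a black rubber face, 85 mm above the table; the stone's underside rests here, overhanging 10 mm all round. Axes as the stand's.
- lever_pad (a point): Top centre of the lever's black rubber pad (40 x 44 mm, 10 thick), where it is pushed down; 115 mm from the hinge axis towards the stand's -y; moves with the lever. About 124 mm above the table at rest; comes down nearly straight, to 94 mm when the lever is level.
- lever (a joint): Spring-return lever, rad: 0 at rest (arm sloping up by 0.27), grows as the pad is pushed down, level at 0.27, stop at 0.60. Scale: green 0.19 to 0.34, red beyond. The thin black needle, across the hub from the pad, rises as the pad goes down and is level in mid green. Pushback at the pad about 4 N at rest, 7 N in the green, 11 N at the stop; let go, it springs back.
- tin: Bystander: round white moisture tin with lid, 56 mm across, 36 mm high. Origin at the centre of its underside.
- ring: Bystander: steel soil cutting ring filled with dark soil, 69 mm across, 20 mm high. Origin at the centre of its underside.
- nut: Bystander: light grey hexagon nut, 35 mm, 14 mm high. Origin at the centre of its underside.
- gauge: Bystander: dial gauge with white face and a thin stem, lying, 112 x 59 x 23 mm. Origin at the centre of its underside.
- syringe: Bystander: white plastic syringe lying behind the stand, 138 mm long, 20 mm high. Origin at the centre of its underside.
- packet: Bystander: upright white packet with a blue band, 38 x 64 x 62 mm. Origin at the centre of its underside.

How it is judged:
On the way:
1. the stone lies flat and centred on the spigot, let go, with the lever still at rest (horizontal distance between stone and spigot_top below 0.012 m and z of stone in the frame of spigot_top between -0.003 and 0.004 m and angle between stone's own z axis and vertical below 0.08 rad and contact force between stone and stand above 0.1 N and contact force between stone and the fingers below 0.05 N and contact force between stone and the arm below 0.05 N and linear speed of stone below 0.02 m/s and value of joint lever below 0.08 rad), for 0.2 s.
At the end, for the whole second after the job is handed in: The robot is holding the lever down with its needle in the green (0.18 to 0.35 rad) with at least 2 N on it, and the stone lies untouched on the spigot, flat within 0.08 rad and its centre within 12 mm of the spigot's (horizontal distance between stone and spigot_top below 0.012 m and z of stone in the frame of spigot_top between -0.003 and 0.004 m and angle between stone's own z axis and vertical below 0.08 rad and contact force between stone and stand above 0.1 N and contact force between stone and the fingers below 0.05 N and contact force between stone and the arm below 0.05 N and linear speed of stone below 0.02 m/s and value of joint lever between 0.18 and 0.35 rad and contact force between any of the fingers, the arm and stand above 2 N); the arm keeps its last pose, push and grip.
It fails at once if the lever is pushed well into the red (beyond 0.42 rad) (value of joint lever above 0.42 rad).
It fails at once if the lever is worked (beyond 0.12 rad) with no stone on the spigot (value of joint lever above 0.12 rad and distance between stone and spigot_top above 0.03 m).
It fails at once if a bystander is moved by more than 30 mm (distance of any of tin, ring, nut, gauge, syringe, packet from where it was at the start of the episode above 0.03 m).
It also fails if it takes over 54 s, if anything falls off the work surface, if the arm or the gripper's body presses on something with over 40 N, if the wrist force passes 120 N, or if a joint passes its speed limit or range.

## Robot

A 6-joint arm with a two-finger parallel gripper is mounted at the origin on a cart in front of the work surface, level with it; the furniture and walls round the work are solid. World frame = base frame: x ahead of the robot, y to its left, z up, the work surface at z = 0. Lengths are in m, angles in rad, forces in N, time in s.
With the tool pointing down it reaches from about 0.425 to 0.95 m from the base axis. Payload 3.5 kg.
Tool frame: the origin (TCP) lies at the very end of the fingers, on their centre line; the grasp point (between the pads) lies 19 mm behind it; z points along the fingers, y is the line along which they close (so a half turn about z gives the same grasp; the last joint's range is limited). The gripper opens to 85 mm and grips with 20 to 120 N. Pads are 22 mm wide; open, the fingers measure 114 mm over their backs; the gripper's body (76 mm by 85 mm) begins 54 mm behind the grasp point. The pads swing forward as they close: fully open they stand 13 mm farther back than shut.
Start: joints at [1.035, 0.286, 1.577, -0, 1.279, -0.15], TCP at [0.254, 0.625, 0.231] pointing down, gripper open.
Joint ranges: [-2.77, 2.77], [-0.9, 2.22], [0.21, 2.48], [-1.53, 4.67], [0.24, 2.81], [-2.84, 2.84]. Speed limits (rad/s): [2.79, 2.79, 3.14, 3.14, 3.14, 3.14].

## Interface

Orientations are given as a unit quaternion [x, y, z, w].
In Python, from plant import status, get_image, camera_params, r gives the robot as it stands.
- The arm moves only by the tool play_rows, never from a script. Its arguments are lists of equal length, an entry for each row: "offset": the shift along the tool's x, y, z normalised to -1 to 1, where 1 is 0.3 m, a list of three; "yaw": the turn about the tool's z normalised to -1 to 1, where 1 is 30 degrees; "jaw": the opening, from 0 (shut) to 1 (fully open). In form: {"offset": [[tx, ty, tz], ...], "yaw": [yaw, ...], "jaw": [jaw, ...]}. A call has 1 to 8 rows; each row is the pose to reach, as a shift and turn from the pose commanded when the call began, along the tool's axes at that moment; what a row does not reach only later rows make up. A row lasts 1/10 s, in which the tool goes at most 50 mm and 8.59 degrees, less where a joint would pass 70% of its speed; a pose out of reach is approached as far as the arm can. A call with a number of a shift or a turn outside -1 to 1 is refused whole. A call with a gripper value outside its range is refused whole. The fingers move at their own pace and stop on an object; the grip force is fixed at half the most. Time passes only in rows, so rows that repeat a pose let the fingers close. It gives the time, the measured TCP pose, the force, the opening and the grip force at its end, in the units of the state.
- status.observe(): the state, without advancing time (a new reading comes with each control period).
- get_image(name): name is "scene" or "top" or "wrist"; returns the picture (400x640x3 uint8, red, green, blue); there is no depth.
- camera_params(name): a dict with "intrinsics" (3x3 intrinsics, pixels), "dist_coeffs" ([k1, k2, p1, p2, k3] as OpenCV has them; the pictures are not rectified), "eye" and "rotation" of the camera in the world. Camera axes: x right, y down, z forward; pixel columns grow to the right and rows downward; lengths in m; the calibration is good to about 2 mm. A picture is of the moment at which its call begins: read the wrist's pose just before it. camera_params takes no time and is no camera call; for the wrist camera it gives the pose at the moment of the call.
- r.sign_off(): hands the job in; it is judged then, once.
The state is a dict: "time_s": time; "joint_positions": joint angles; "dq": joint speeds; "effort": joint torques, N m; "position": TCP position; "orientation": TCP orientation; "contact_force": force on the tool from outside, world axes, zero at the start; "torque": the same for the moment, N m; "width": finger opening in m; "grip_force": force on a finger pad.
Only numpy, scipy, OpenCV 4.12 (cv2) and the standard library are available. Lean on these libraries where they do the work, as an engineer would, in place of code of your own. Each camera call takes 0.05 s, during which the arm holds its last target. There are 200 camera calls.

## Working session

There is one attempt and no reset: what is moved stays moved. The work goes in short steps, Python scripts to look and compute and a tool call to move; the robot and the scene stay as the last step left them, time stands still between calls to the robot, and variables do not carry over. Pictures are saved under pics/ and viewed, at most 10 in all, crops included, and the job is handed in when it is done.

Besides the shell and the picture viewer there is one more tool, called after "Emit:" by a JSON object that holds its "op" and its "data", one argument or row to a line. play_rows: Moves the arm, as the interface text tells. Scaled input: -1 to 1 covers 0.3 m each way for a shift and 30 degrees each way for a turn. Its arguments: {"type":"object","properties":{"offset":{"type":"array","items":{"type":"array","items":{"type":"number","minimum":-1,"maximum":1}}},"yaw":{"type":"array","items":{"type":"number","minimum":-1,"maximum":1}},"jaw":{"type":"array","items":{"type":"number"}}},"required":["offset","yaw","jaw"]}

```bash
mkdir -p pics
python3 - <<'E'
from plant import status,get_image,camera_params
import cv2
print({k:v for k,v in status.observe().items()})
for n in("scene","top"):
    p=camera_params(n);print(n,p)
    cv2.imwrite(f"pics/{n}0.png",cv2.cvtColor(get_image(n),cv2.COLOR_RGB2BGR))
E
```

```text
{'time_s': 0.0, 'joint_positions': array([ 1.03500229e+00,  2.87181100e-01,  1.57817233e+00,  1.55270076e-05,
        1.27859976e+00, -1.49998190e-01]), 'dq': array([ 9.42453296e-04,  4.76613756e-04, -1.52918805e-03,  1.31465824e-03,
       -5.92282094e-05, -1.40460273e-03]), 'effort': array([-3.63768131e-04, -4.05972505e+01, -2.92626518e+01, -7.78318372e-05,
        5.69152005e-03, -3.32128378e-07]), 'position': array([0.25363028, 0.62483086, 0.22993942]), 'orientation': array([ 1.91705943e-01,  9.81451699e-01, -1.10906160e-03, -4.03824763e-04]), 'contact_force': array([-0.3253424 , -0.10168577,  0.38856538]), 'torque': array([ 0.05142071,  0.02330408, -0.00521221]), 'grip_force': 0.0, 'width': 0.08549205453672593}
scene {'intrinsics': array([[407.39174467,   0.        , 323.1627083 ],
       [  0.        , 407.39174467, 201.27208885],
       [  0.        ,   0.        ,   1.        ]]), 'dist_coeffs': array([0.03554297, 0.        , 0.        , 0.        , 0.        ]), 'eye': array([-0.19539995, -0.42688098,  1.13228394]), 'rotation': array([ 0.81605741, -0.46900824,  0.17096484, -0.2912947 ])}
top {'intrinsics': array([[520.38207034,   0.        , 317.58206489],
       [  0.        , 520.38207034, 200.08641507],
       [  0.        ,   0.        ,   1.        ]]), 'dist_coeffs': array([-0.09060763,  0.        ,  0.        ,  0.        ,  0.        ]), 'eye': array([ 0.02099999, -0.13522492,  1.96888414]), 'rotation': array([ 0.78319592, -0.6070513 ,  0.08174044, -0.10682404])}
```

View pics/top0.png

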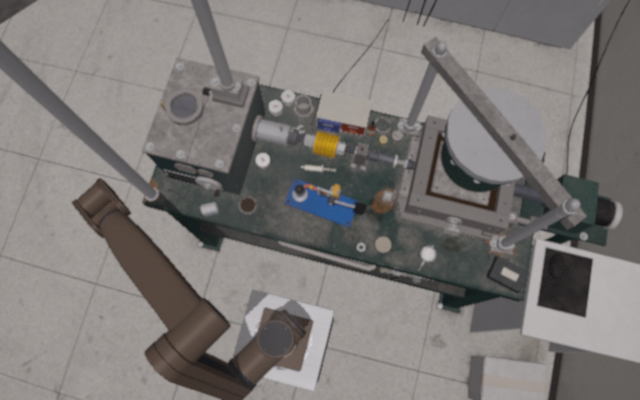

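View pics/scene0.png

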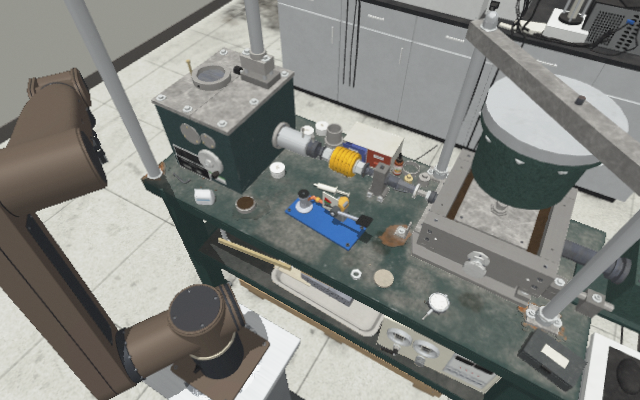

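The top view shows the stand near (322,203), the stone near (383,244) and the nut at (361,247). In the scene view the stone is near (383,278) and the spigot near (304,200). I'll enlarge both.

```bash
cat > h.py <<'E'
import numpy as np,cv2
from scipy.spatial.transform import Rotation as R
from plant import status,get_image,camera_params
def ray(p,uv):
    n=cv2.undistortPoints(np.array([[uv]],float),p["intrinsics"],p["dist_coeffs"])[0,0]
    q=p["rotation"]; M=R.from_quat(q).as_matrix() if np.size(q)==4 else np.array(q)
    d=M@np.array([n[0],n[1],1]); return np.array(p["eye"]),d/np.linalg.norm(d)
def atz(p,uv,z):
    e,d=ray(p,uv); return e+d*(z-e[2])/d[2]
def tri(obs):
    A=np.zeros((3,3));b=np.zeros(3)
    for p,uv in obs:
        e,d=ray(p,uv);P=np.eye(3)-np.outer(d,d);A+=P;b+=P@e
    x=np.linalg.solve(A,b); return x,[np.linalg.norm((np.eye(3)-np.outer(d,d))@(x-e)) for e,d in (ray(p,uv) for p,uv in obs)]
def proj(p,X):
    M=R.from_quat(p["rotation"]).as_matrix().T
    return cv2.projectPoints(np.array([X],float),cv2.Rodrigues(M)[0],-M@p["eye"],p["intrinsics"],p["dist_coeffs"])[0].ravel()
E
python3 - <<'E'
from h import *
a=cv2.imread("pics/top0.png")[175:265,280:400]; b=cv2.imread("pics/scene0.png")[180:300,280:405]
a=cv2.resize(a,None,fx=5,fy=5,interpolation=cv2.INTER_CUBIC)
b=cv2.resize(b,None,fx=5,fy=5,interpolation=cv2.INTER_CUBIC)
for n,im,o in(("ta",a,(280,175)),("sb",b,(280,180))):
    for i in range(0,im.shape[1],100): cv2.putText(im,str(o[0]+i//5),(i,10),0,.4,(0,255,255)); cv2.line(im,(i,0),(i,6),(0,255,255))
    for i in range(0,im.shape[0],100): cv2.putText(im,str(o[1]+i//5),(0,i+12),0,.4,(0,255,255))
    cv2.imwrite(f"pics/{n}.png",im)
E
```

```text
(no output)
```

View pics/ta.png

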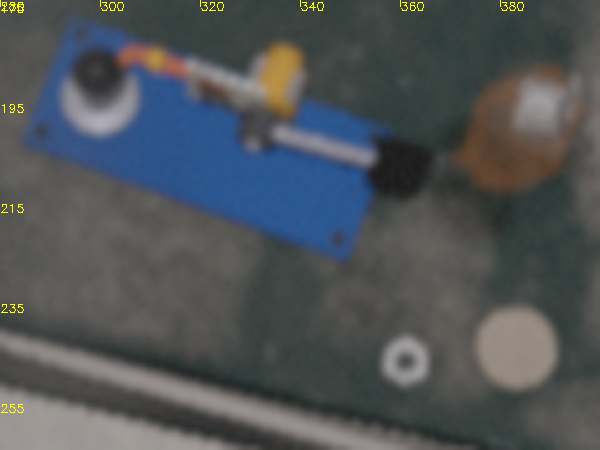

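View pics/sb.png

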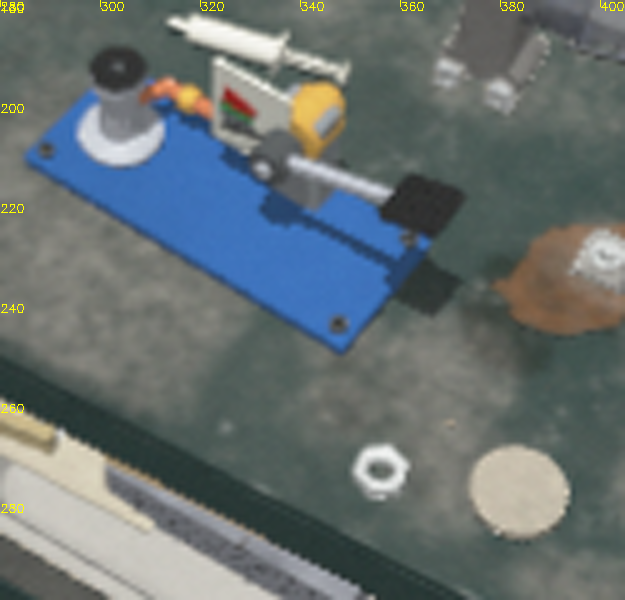

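The stone sits at top (383.0,244.2) and scene (383.4,277.8). The spigot head is at top (299.0,189.2) and scene (303.2,193.2). The pad is at top (360,208) and scene (364.2,220.8).

Run:
```python
from h import *
t,s=camera_params("top"),camera_params("scene")
P=dict(stone=((383.,244.2),(383.4,277.8)),spig=((299,189.2),(303.2,193.2)),pad=((360,208),(364.2,220.8)),c1=((284.6,203.6),(285,211.2)),c2=((349.6,227),(348.2,250)),nut=((361,247),(356,273.8)))
np.set_printoptions(precision=4,suppress=True)
for k,(a,b) in P.items():
    x,e=tri([(t,a),(s,b)]);z=dict(stone=.01,spig=.085,pad=.124,c1=.012,c2=.012,nut=.014)[k]
    print(k,x,np.round(e,4),atz(t,a,z)[:2],atz(s,b,z)[:2])
o=status.observe();print(R.from_quat(o["orientation"]).as_matrix())
w=camera_params("wrist");print(w, R.from_quat(w["rotation"]).as_matrix())
```

```text
stone [ 0.438  -0.2827  0.008 ] [0.0002 0.0002] [ 0.4377 -0.2827] [ 0.4368 -0.2829]
spig [0.5483 0.0758 0.0875] [0.0005 0.0005] [0.5486 0.0765] [0.5504 0.0767]
pad [ 0.5247 -0.163   0.121 ] [0. 0.] [ 0.5239 -0.163 ] [ 0.5226 -0.1637]
c1 [0.4991 0.1232 0.0125] [0.0009 0.0009] [0.4985 0.1239] [0.5    0.1228]
c2 [ 0.4706 -0.1427  0.0118] [0.0006 0.0006] [ 0.4709 -0.1431] [ 0.4702 -0.1423]
nut [ 0.4062 -0.2036  0.0105] [0. 0.] [ 0.4055 -0.2035] [ 0.4043 -0.2043]
[[-0.9265  0.3763 -0.0011]
 [ 0.3763  0.9265 -0.0019]
 [ 0.0003 -0.0022 -1.    ]]
{'intrinsics': array([[355.5575,   0.    , 311.181 ],
       [  0.    , 355.5575, 200.5255],
       [  0.    ,   0.    ,   1.    ]]), 'dist_coeffs': array([-0.0414,  0.    ,  0.    ,  0.    ,  0.    ]), 'eye': array([0.19  , 0.6512, 0.373 ]), 'rotation': array([0.8219, 0.5537, 0.0739, 0.1118])} [[ 0.3759  0.8936  0.2453]
 [ 0.9266 -0.3619 -0.1018]
 [-0.0022  0.2656 -0.9641]]
```

Run:
```python
from h import *
np.set_printoptions(precision=3,suppress=True)
t,s=camera_params("top"),camera_params("scene")
for n,a,b in(("postbase",(151,190),(154,180)),("boxcornerfront bottom",(238,215),(241,187)),("boxtopfrontleft",(147,152),(158,98)),("boxtopfrontright",(236,194),(239,131)),("packet",(209,209),(204,196)),("ring",(247,205),(245,203)),("gauge",(428,254),(438,302))):
    print(n,tri([(t,a),(s,b)]),atz(t,a,.02))
print("base",proj(t,[0,0,0]),proj(t,status.observe()["position"]))
```

```text
postbase (array([ 0.428,  0.69 , -0.069]), [np.float64(0.009531637504483367), np.float64(0.009531637504483534)]) [0.418 0.649 0.02 ]
boxcornerfront bottom (array([0.396, 0.236, 0.168]), [np.float64(0.024834381007999888), np.float64(0.02483438100799987)]) [0.408 0.285 0.02 ]
boxtopfrontleft (array([0.487, 0.585, 0.318]), [np.float64(0.0054999654314078), np.float64(0.005499965431407799)]) [0.566 0.719 0.02 ]
boxtopfrontright (array([0.414, 0.214, 0.394]), [np.float64(0.024076286360436676), np.float64(0.024076286360436596)]) [0.487 0.317 0.02 ]
packet (array([0.401, 0.399, 0.029]), [np.float64(0.0010681138131673478), np.float64(0.0010681138131674347)]) [0.402 0.402 0.02 ]
ring (array([0.456, 0.263, 0.016]), [np.float64(0.0008874252354107008), np.float64(0.0008874252354107293)]) [0.455 0.263 0.02 ]
gauge (array([ 0.441, -0.456,  0.018]), [np.float64(0.0007212997667021738), np.float64(0.0007212997667022368)]) [ 0.441 -0.456  0.02 ]
base [281.459 339.22 ] [123.632 218.42 ]
```

Emit:
{"op": "play_rows", "data": {
  "offset": [
    [-0.017,-0.694,0],
    [-0.017,-0.694,0],
    [-0.017,-0.694,0],
    [-0.017,-0.694,0],
    [-0.587,-0.859,0],
    [-0.587,-0.859,0],
    [-0.587,-0.859,0],
    [-0.587,-0.859,0]
  ],
  "yaw": [0.25,0.5,0.75,1,1,1,1,1],
  "jaw": [1,1,1,1,1,1,1,1]
}}

```text
time_s: 0.9
position: [0.3216, 0.3182, 0.2312]
orientation: [0.44, 0.898, 0.0, 0.0]
contact_force: [0.1, 0.2, -0.6]
width: 0.0858
grip_force: 0.0
```

```bash
cat >> h.py <<'E'
def off(*targets):
    o=status.observe();M=R.from_quat(o["orientation"]).as_matrix()
    print("t",o["time_s"],"pos",np.round(o["position"],4),"y-angle",np.degrees(np.arctan2(M[1,1],M[0,1])).round(2),"tilt",np.round(M[:,2],4),"w",round(o["width"],4),"F",np.round(o["contact_force"],2),"q",np.round(o["joint_positions"],2))
    for X in targets: print(X,np.round(M.T@(np.array(X)-o["position"])/.3,4))
E
python3 -c "
from h import *
off((.45,0,.23),(.4373,-.283,.2),(.4373,-.283,.1))"
```

```text
t 0.9 pos [0.3216 0.3182 0.2312] y-angle 37.79 tilt [ 7.e-04 -3.e-04 -1.e+00] w 0.0858 F [ 0.07  0.24 -0.6 ] q [ 0.56 -0.23  2.1  -0.    1.27 -0.1 ]
(0.45, 0, 0.23) [-1.1005 -0.3118  0.0047]
(0.4373, -0.283, 0.2) [-1.82   -0.9234  0.1049]
(0.4373, -0.283, 0.1) [-1.8197 -0.9235  0.4383]
```

Emit:
{"op": "play_rows", "data": {
  "offset": [
    [-1,-0.28,0],
    [-1,-0.28,0],
    [-1,-0.28,0],
    [-1,-0.28,0],
    [-1,-0.28,0],
    [-1,-0.28,0],
    [-1,-0.28,0],
    [-1,-0.28,0]
  ],
  "yaw": [0.25,0.5,0.75,1,1,1,1,1],
  "jaw": [1,1,1,1,1,1,1,1]
}}

```text
time_s: 1.7
position: [0.4383, 0.0306, 0.2309]
orientation: [0.658, 0.753, -0.0, -0.001]
contact_force: [-0.1, 0.4, 0.2]
width: 0.0856
grip_force: 0.0
```

```bash
python3 -c "
from h import *
off((.45,-0.13,.22),(.4373,-.283,.2),(.4373,-.283,.12))"
```

```text
t 1.7 pos [0.4383 0.0306 0.2309] y-angle 7.67 tilt [-1.1e-03  4.0e-04 -1.0e+00] w 0.0856 F [-0.09  0.44  0.18] q [-0.16 -0.26  2.13  0.    1.27 -0.3 ]
(0.45, -0.13, 0.22) [-0.5359 -0.0327  0.0361]
(0.4373, -0.283, 0.2) [-1.0357 -0.1426  0.1026]
(0.4373, -0.283, 0.12) [-1.0359 -0.1423  0.3693]
```

Emit:
{"op": "play_rows", "data": {
  "offset": [
    [-1,-0.14,0],
    [-1,-0.14,0],
    [-1,-0.14,0],
    [-1,-0.14,0],
    [-1,-0.14,0],
    [-1,-0.14,0.2],
    [-1,-0.14,0.3],
    [-1,-0.14,0.3]
  ],
  "yaw": [0.25,0.47,0.47,0.47,0.47,0.47,0.47,0.47],
  "jaw": [1,1,1,1,1,1,1,0.95]
}}

```text
time_s: 2.5
position: [0.4348, -0.2679, 0.1349]
orientation: [0.745, 0.668, -0.0, -0.006]
contact_force: [-0.5, 0.2, -1.0]
width: 0.0812
grip_force: 0.0
```

Run:
```python
from h import *
off((.4373,-.283,.04),(.4373,-.283,.005))
w=camera_params("wrist");im=get_image("wrist");cv2.imwrite("pics/w1.png",cv2.cvtColor(im,cv2.COLOR_RGB2BGR))
print(proj(w,[.4373,-.283,.01]),proj(w,[.405,-.204,.014]))
import pickle;pickle.dump(w,open("w1.pkl","wb"))
```

```text
t 2.5 pos [ 0.4348 -0.2679  0.1349] y-angle -6.24 tilt [-0.0091  0.0089 -0.9999] w 0.0812 F [-0.52  0.23 -0.95] q [-0.75  0.03  2.05  0.    1.07 -0.64]
(0.4373, -0.283, 0.04) [-0.0515  0.0168  0.3158]
(0.4373, -0.283, 0.005) [-0.0524  0.018   0.4325]
[319.96066938 212.34179161] [264.66306403 114.83576087]
```

View pics/w1.png

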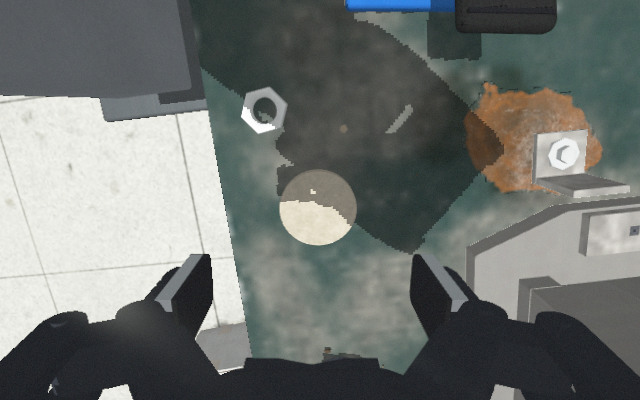

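The stone is centred at wrist pixel (318,208), with the table edge about 44 px to its left. The finger tips are at (212,255) and (413,255). I'll use them to check the tip depth.

Run:
```python
from h import *
import pickle
w=pickle.load(open("w1.pkl","rb"));o=status.observe();M=R.from_quat(o["orientation"]).as_matrix()
print("stone wrist",atz(w,(318,208),.01), w["eye"])
for b in(0,.007,.013,.02):
    print(b,[proj(w,o["position"]+M@[x,.0406*sg,-b]).round(1) for x in(-.011,.011) for sg in(-1,1)])
off((.4373,-.283,.04))
```

```text
stone wrist [ 0.43613097 -0.27929184  0.01      ] [ 0.44247805 -0.2012487   0.27832365]
0 [array([224.9, 287.3]), array([407.8, 287.6]), array([221.4, 241.2]), array([411.6, 241.4])]
0.007 [array([221. , 295.5]), array([411.9, 295.8]), array([217.2, 247.6]), array([416.2, 247.9])]
0.013 [array([217.5, 303.2]), array([415.8, 303.5]), array([213.3, 253.6]), array([420.5, 253.9])]
0.02 [array([212.9, 312.8]), array([420.8, 313.2]), array([208.2, 261.3]), array([425.9, 261.6])]
t 2.55 pos [ 0.4358 -0.268   0.1367] y-angle -6.19 tilt [-0.0071  0.0072 -0.9999] w 0.0813 F [0.39 0.22 0.17] q [-0.75  0.03  2.05  0.    1.07 -0.64]
(0.4373, -0.283, 0.04) [-0.0512  0.013   0.322 ]
```

Emit:
{"op": "play_rows", "data": {
  "offset": [
    [-0.046,0.01,0.15],
    [-0.046,0.01,0.3],
    [-0.046,0.01,0.4],
    [-0.046,0.01,0.44],
    [-0.046,0.01,0.46],
    [-0.046,0.01,0.467],
    [-0.046,0.01,0.467],
    [-0.046,0.01,0.467]
  ],
  "yaw": [0,0,0,0,0,0,0,0],
  "jaw": [0.95,0.95,0.95,0.95,0.92,0.9,0.9,0.9]
}}

```text
time_s: 3.35
position: [0.4404, -0.2858, 0.0031]
orientation: [0.744, 0.668, 0.0, 0.002]
contact_force: [0.2, -0.2, -0.3]
width: 0.0771
grip_force: 0.0
```

Run:
```python
from h import *
off((.437,-.2815,-.003))
w=camera_params("wrist");im=get_image("wrist");cv2.imwrite("pics/w2.png",cv2.cvtColor(im,cv2.COLOR_RGB2BGR))
print(proj(w,[.437,-.2815,.01]))
```

```text
t 3.35 pos [ 0.4404 -0.2858  0.0031] y-angle -6.19 tilt [ 0.0025 -0.0024 -1.    ] w 0.0771 F [ 0.25 -0.16 -0.31] q [-0.77  0.27  2.07  0.    0.79 -0.66]
(0.437, -0.2815, -0.003) [ 0.013  -0.0129  0.0202]
[305.2057384  262.04370755]
```

View pics/w2.png

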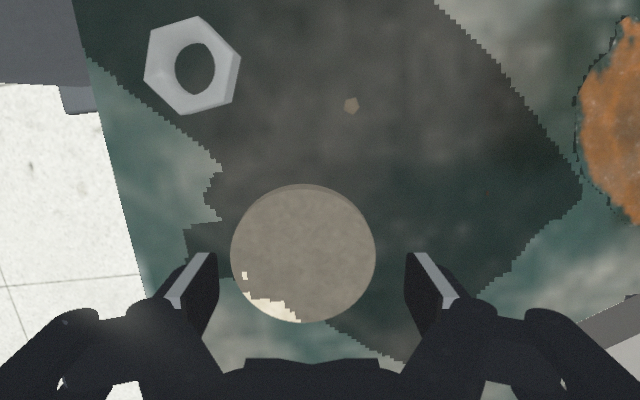

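The stone's top is centred at (303,257), and the pads are centred near column 311. I'll hold briefly to see where the arm settles.

Emit:
{"op": "play_rows", "data": {
  "offset": [
    [0,0,0],
    [0,0,0]
  ],
  "yaw": [0,0],
  "jaw": [0.9,0.9]
}}

```text
time_s: 3.6
position: [0.4394, -0.2853, 0.0018]
orientation: [0.744, 0.668, 0.0, 0.0]
contact_force: [-0.2, -1.0, -1.1]
width: 0.0767
grip_force: 0.0
```

Emit:
{"op": "play_rows", "data": {
  "offset": [
    [0.017,-0.012,0.018],
    [0.017,-0.012,0.018],
    [0.017,-0.012,0.018],
    [0.017,-0.012,0.018],
    [0.017,-0.012,0.018],
    [0.017,-0.012,0.018],
    [0.017,-0.012,0.018],
    [0.017,-0.012,0.018]
  ],
  "yaw": [0,0,0,0,0,0,0,0],
  "jaw": [0.9,0.9,0.8,0.7,0.6,0.6,0.6,0.6]
}}

```text
time_s: 4.4
position: [0.4365, -0.2797, -0.0036]
orientation: [0.744, 0.668, 0.0, 0.0]
contact_force: [-1.2, 0.4, 5.2]
width: 0.0585
grip_force: 64.5
```

Emit:
{"op": "play_rows", "data": {
  "offset": [
    [0,0,-0.03],
    [0,0,-0.1],
    [0,0,-0.25],
    [0,0,-0.4],
    [0,0,-0.55],
    [0,0,-0.67],
    [0,0,-0.67],
    [0,0,-0.67]
  ],
  "yaw": [0,0,0,0,0,0,0,0],
  "jaw": [0.6,0.6,0.6,0.6,0.6,0.6,0.6,0.6]
}}

```text
time_s: 5.2
position: [0.4365, -0.2797, 0.1978]
orientation: [0.744, 0.668, 0.0, 0.001]
contact_force: [-0.1, -0.4, -0.3]
width: 0.058
grip_force: 64.3
```

Run:
```python
from h import *
off((.4365,-.15,.2),(.549,.0765,.2))
w=camera_params("wrist");im=get_image("wrist");cv2.imwrite("pics/w3.png",cv2.cvtColor(im,cv2.COLOR_RGB2BGR))
p=status.observe()["position"]
print(proj(w,p+[0,0,.0135]))
```

```text
t 5.2 pos [ 0.4365 -0.2797  0.1978] y-angle -6.2 tilt [ 0.0018 -0.0018 -1.    ] w 0.058 F [-0.11 -0.41 -0.34] q [-0.77 -0.03  1.99 -0.    1.18 -0.66]
(0.4365, -0.15, 0.2) [ 0.4299 -0.0465 -0.008 ]
(0.549, 0.0765, 0.2) [ 1.221   0.2447 -0.0086]
[312.5163825  274.47051165]
```

View pics/w3.png

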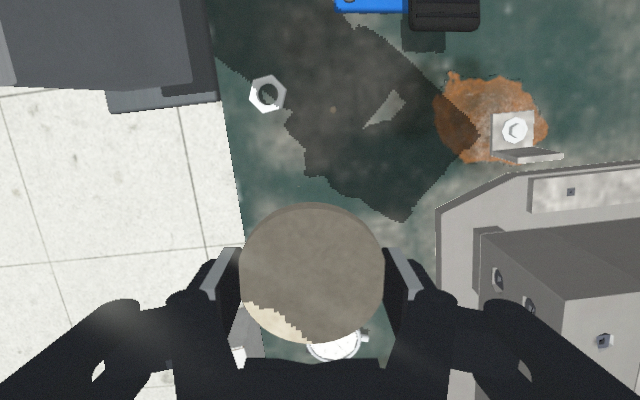

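The stone is held flat, its top centred near (312,276), which agrees with the TCP projection. Next I carry it towards the spigot.

Emit:
{"op": "play_rows", "data": {
  "offset": [
    [0.1,0.02,0],
    [0.24,0.05,0],
    [0.38,0.08,0],
    [0.52,0.1,0],
    [0.66,0.13,0],
    [0.8,0.16,0],
    [0.9,0.18,0],
    [0.9,0.18,0]
  ],
  "yaw": [0,0,0,0,0,0,0,0],
  "jaw": [0.6,0.6,0.6,0.6,0.6,0.6,0.6,0.6]
}}

```text
time_s: 6.05
position: [0.5182, -0.0135, 0.1941]
orientation: [0.743, 0.669, -0.001, -0.002]
contact_force: [-0.0, 0.0, -0.2]
width: 0.0583
grip_force: 64.3
```

Emit:
{"op": "play_rows", "data": {
  "offset": [
    [0,0,0],
    [0,0,0]
  ],
  "yaw": [0,0],
  "jaw": [0.6,0.6]
}}

```text
time_s: 6.25
position: [0.5182, -0.0175, 0.1954]
orientation: [0.745, 0.668, -0.001, -0.001]
contact_force: [-0.8, 0.4, -0.1]
width: 0.0584
grip_force: 64.3
```

Run:
```python
from h import *
off((.549,.0765,.2),(.549,.0765,.082))
w=camera_params("wrist");im=get_image("wrist");cv2.imwrite("pics/w4.png",cv2.cvtColor(im,cv2.COLOR_RGB2BGR))
print(proj(w,(.549,.0765,.085)),proj(w,(.5235,-.1632,.124)))
import pickle;pickle.dump(w,open("w4.pkl","wb"))
```

```text
t 6.25 pos [ 0.5182 -0.0175  0.1954] y-angle -6.25 tilt [-2.7e-03  2.0e-04 -1.0e+00] w 0.0584 F [-0.8   0.45 -0.1 ] q [-0.23 -0.03  1.99 -0.    1.18 -0.12]
(0.549, 0.0765, 0.2) [ 0.3227  0.0679 -0.0156]
(0.549, 0.0765, 0.082) [0.3227 0.0689 0.3777]
[344.46745495  58.28224678] [341.49730533 397.127727  ]
```

View pics/w4.png

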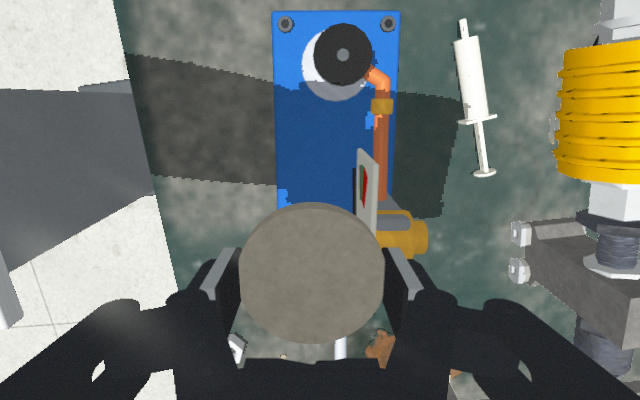

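The spigot face is at (343,55), about 2 mm beyond the prediction. I move over it and come down to just above.

Emit:
{"op": "play_rows", "data": {
  "offset": [
    [0.11,0.02,0],
    [0.22,0.044,0],
    [0.31,0.06,0],
    [0.326,0.064,0.05],
    [0.326,0.064,0.17],
    [0.326,0.064,0.25],
    [0.326,0.064,0.3],
    [0.326,0.064,0.3]
  ],
  "yaw": [0,0,0,0,0,0,0,0],
  "jaw": [0.6,0.6,0.6,0.6,0.6,0.6,0.6,0.6]
}}

```text
time_s: 7.1
position: [0.5465, 0.0771, 0.1035]
orientation: [0.745, 0.667, -0.002, -0.002]
contact_force: [-0.2, -0.2, 0.9]
width: 0.0581
grip_force: 64.3
```

Emit:
{"op": "play_rows", "data": {
  "offset": [
    [0,0,0],
    [0,0,0],
    [0,0,0]
  ],
  "yaw": [0,0,0],
  "jaw": [0.6,0.6,0.6]
}}

```text
time_s: 7.4
position: [0.5499, 0.078, 0.1085]
orientation: [0.744, 0.668, 0.001, 0.001]
contact_force: [-0.4, 0.8, -0.2]
width: 0.0584
grip_force: 64.3
```

Run:
```python
from h import *
off((.548,.0775,.084))
```

```text
t 7.4 pos [0.5499 0.078  0.1085] y-angle -6.22 tilt [ 3.1e-03 -2.0e-04 -1.0e+00] w 0.0584 F [-0.38  0.79 -0.17] q [-0.04  0.16  1.97 -0.    1.01  0.07]
(0.548, 0.0775, 0.084) [-0.0024 -0.0063  0.0817]
```

Emit:
{"op": "play_rows", "data": {
  "offset": [
    [0,-0.005,0.03],
    [0,-0.005,0.055],
    [0,-0.005,0.07],
    [0,-0.005,0.08],
    [0,-0.005,0.08],
    [0,-0.005,0.08]
  ],
  "yaw": [0,0,0,0,0,0],
  "jaw": [0.6,0.6,0.6,0.6,0.6,0.6]
}}

```text
time_s: 8.0
position: [0.5473, 0.0784, 0.0828]
orientation: [0.744, 0.668, -0.0, -0.0]
contact_force: [-0.3, 0.6, -1.5]
width: 0.0581
grip_force: 64.4
```

Emit:
{"op": "play_rows", "data": {
  "offset": [
    [0,0,0.004],
    [0,0,0.006],
    [0,0,0.006],
    [0,0,0.006]
  ],
  "yaw": [0,0,0,0],
  "jaw": [0.6,0.6,0.6,0.6]
}}

```text
time_s: 8.4
position: [0.5475, 0.0784, 0.0815]
orientation: [0.744, 0.668, 0.0, 0.0]
contact_force: [-1.0, 0.6, 2.2]
width: 0.058
grip_force: 64.6
```

Emit:
{"op": "play_rows", "data": {
  "offset": [
    [0,0,0.002],
    [0,0,0.002],
    [0,0,0.002]
  ],
  "yaw": [0,0,0],
  "jaw": [0.6,0.6,0.6]
}}

```text
time_s: 8.7
position: [0.5475, 0.0784, 0.0814]
orientation: [0.744, 0.668, 0.0, 0.0]
contact_force: [-2.9, -0.4, 5.5]
width: 0.0587
grip_force: 64.9
```

Contact is confirmed at 5.5 N upward. I release gently.

Emit:
{"op": "play_rows", "data": {
  "offset": [
    [0,0,0],
    [0,0,0],
    [0,0,0],
    [0,0,0],
    [0,0,0],
    [0,0,0],
    [0,0,0],
    [0,0,0]
  ],
  "yaw": [0,0,0,0,0,0,0,0],
  "jaw": [0.7,0.75,0.8,0.85,0.9,0.95,1,1]
}}

```text
time_s: 9.5
position: [0.5472, 0.0784, 0.0804]
orientation: [0.744, 0.668, -0.0, -0.0]
contact_force: [0.0, -0.6, 0.4]
width: 0.0852
grip_force: 0.0
```

Emit:
{"op": "play_rows", "data": {
  "offset": [
    [0,0,-0.03],
    [0,0,-0.1],
    [0,0,-0.23],
    [0,0,-0.36],
    [0,0,-0.45],
    [0,0,-0.45],
    [0,0,-0.45]
  ],
  "yaw": [0,0,0,0,0,0,0],
  "jaw": [1,1,1,1,1,1,1]
}}

```text
time_s: 10.2
position: [0.5475, 0.0784, 0.2164]
orientation: [0.744, 0.668, 0.001, 0.001]
contact_force: [-1.1, -0.1, 0.1]
width: 0.0854
grip_force: 0.0
```

Run:
```python
from h import *
off((.549,-.10,.21))
a=[]
w=camera_params("wrist");im=get_image("wrist")
print("w",proj(w,(.548,.0775,.095)))
s=camera_params("scene");i2=get_image("scene");print("s",proj(s,(.548,.0775,.095)))
i2=cv2.resize(i2[160:260,270:390],None,fx=4,fy=4,interpolation=cv2.INTER_CUBIC)
out=np.zeros((400,800,3),np.uint8);out[:,:320]=im[:,160:480];out[:,320:800]=i2
cv2.imwrite("pics/rel.png",out[:,:,::-1])
```

```text
t 10.2 pos [0.5475 0.0784 0.2164] y-angle -6.2 tilt [ 1.9e-03 -1.0e-04 -1.0e+00] w 0.0854 F [-1.11 -0.11  0.14] q [-0.04  0.03  1.89 -0.    1.22  0.07]
(0.549, -0.1, 0.21) [-0.5907  0.0693  0.0213]
w [313.75244862 195.23635215]
s [302.51049137 191.63705197]
```

View pics/rel.png

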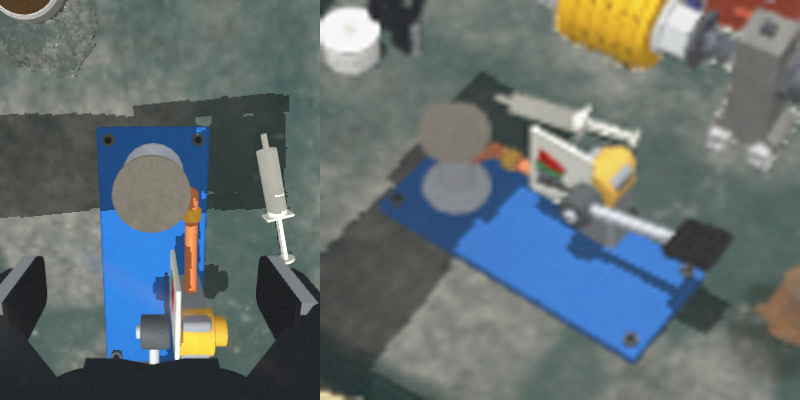

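The stone lies flat and centred on the spigot, at wrist pixel (311,194) against the expected (314,195). Now I move over the pad with the jaw shut.

Emit:
{"op": "play_rows", "data": {
  "offset": [
    [-0.12,0,0],
    [-0.26,0,0],
    [-0.4,0,0],
    [-0.54,0,0],
    [-0.68,0.01,0],
    [-0.78,0.01,0],
    [-0.81,0.01,0],
    [-0.81,0.01,0]
  ],
  "yaw": [0,0,0,0,0,0,0,0],
  "jaw": [0.8,0.5,0.2,0,0,0,0,0]
}}

```text
time_s: 11.1
position: [0.5231, -0.164, 0.2137]
orientation: [0.745, 0.667, -0.0, -0.002]
contact_force: [-0.9, -0.9, -0.0]
width: -0.0001
grip_force: 0.0
```

Emit:
{"op": "play_rows", "data": {
  "offset": [
    [0,0,0.1],
    [0,0,0.17],
    [0,0,0.22],
    [0,0,0.24],
    [0,0,0.24],
    [0,0,0.24]
  ],
  "yaw": [0,0,0,0,0,0],
  "jaw": [0,0,0,0,0,0]
}}

```text
time_s: 11.7
position: [0.5246, -0.1633, 0.1443]
orientation: [0.744, 0.668, 0.0, 0.001]
contact_force: [0.2, 0.5, -0.1]
width: 0.0
grip_force: 0.0
```

Run:
```python
from h import *
off((.5235,-.162,.094))
```

```text
t 11.7 pos [ 0.5246 -0.1633  0.1443] y-angle -6.17 tilt [ 1.4e-03 -6.0e-04 -1.0e+00] w 0.0 F [ 0.18  0.5  -0.08] q [-0.49  0.1   1.96  0.    1.08 -0.38]
(0.5235, -0.162, 0.094) [ 0.0041 -0.0045  0.1678]
```

Descend gently to about z = 0.105 and check the force.

Emit:
{"op": "play_rows", "data": {
  "offset": [
    [0,0,0.03],
    [0,0,0.055],
    [0,0,0.08],
    [0,0,0.1],
    [0,0,0.115],
    [0,0,0.13],
    [0,0,0.13],
    [0,0,0.13]
  ],
  "yaw": [0,0,0,0,0,0,0,0],
  "jaw": [0,0,0,0,0,0,0,0]
}}

```text
time_s: 12.5
position: [0.5247, -0.1648, 0.1053]
orientation: [0.744, 0.668, -0.0, 0.002]
contact_force: [-0.7, -3.2, 4.9]
width: -0.0001
grip_force: 2.6
```

Emit:
{"op": "play_rows", "data": {
  "offset": [
    [0,0,0.01],
    [0,0,0.02],
    [0,0,0.03],
    [0,0,0.035],
    [0,0,0.035],
    [0,0,0.035]
  ],
  "yaw": [0,0,0,0,0,0],
  "jaw": [0,0,0,0,0,0]
}}

```text
time_s: 13.1
position: [0.5248, -0.1653, 0.0953]
orientation: [0.744, 0.668, -0.0, 0.002]
contact_force: [-1.6, -4.5, 6.1]
width: 0.0001
grip_force: 3.2
```

Run:
```python
from h import *
off((.5235,-.162,.094))
i2=get_image("scene");i2=cv2.resize(i2[170:270,280:400],None,fx=5,fy=5,interpolation=cv2.INTER_CUBIC)
cv2.imwrite("pics/end.png",i2[:,:,::-1])
```

```text
t 13.1 pos [ 0.5248 -0.1653  0.0953] y-angle -6.19 tilt [ 0.0021 -0.0038 -1.    ] w 0.0001 F [-1.56 -4.54  6.09] q [-0.49  0.17  1.99 -0.    0.98 -0.38]
(0.5235, -0.162, 0.094) [ 0.0106 -0.0056  0.0043]
```

View pics/end.png

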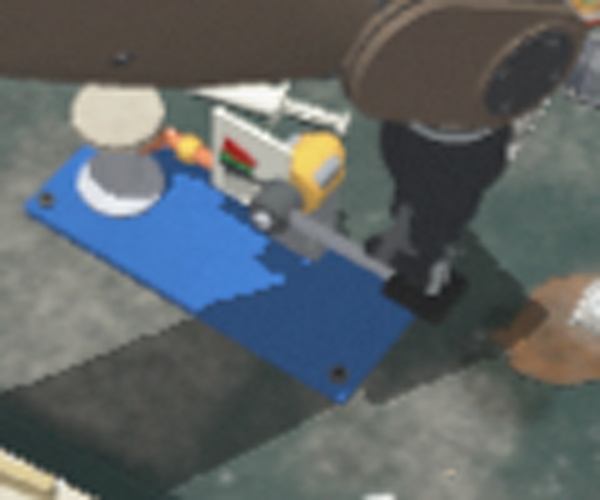

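The fingertips are holding the pad down near (425,285) in the crop and the stone is still on the spigot. A TCP height of 0.095 and about 6–7 N of pushback put the lever at roughly 0.26 rad. I check that it's steady, then hand in.

Emit:
{"op": "play_rows", "data": {
  "offset": [
    [0,0,0],
    [0,0,0],
    [0,0,0],
    [0,0,0],
    [0,0,0]
  ],
  "yaw": [0,0,0,0,0],
  "jaw": [0,0,0,0,0]
}}

```text
time_s: 13.65
position: [0.5248, -0.1653, 0.0954]
orientation: [0.744, 0.668, -0.0, 0.002]
contact_force: [-2.0, -4.6, 6.2]
width: 0.0002
grip_force: 3.2
```

```bash
python3 -c "
from h import *
from plant import r
off();print(r.sign_off())"
```

```text
t 13.65 pos [ 0.5248 -0.1653  0.0954] y-angle -6.18 tilt [ 0.0022 -0.0038 -1.    ] w 0.0002 F [-2.05 -4.62  6.2 ] q [-0.49  0.17  1.99 -0.    0.98 -0.38]
the job is handed in; nothing more can be done
None
```

The stone lies flat and centred on the spigot, and I handed the job in at 13.65 s holding the lever down at about 0.26 rad (mid-green, worked out from the pad height rather than read off the needle); no verdict came back.

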